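Wake the food processor and hold its sprung dial at the third speed

ROBOT

A 6-joint arm with a two-finger parallel gripper is mounted at the origin on a cart in front of the work surface, level with it; the furniture and walls round the work are solid. World frame = base frame: x ahead of the robot, y to its left, z up, the work surface at z = 0. Lengths are in m, angles in rad, forces in N, time in s.
With the tool pointing down it reaches from about 0.3 to 0.875 m from the base axis. Payload 6.4 kg.
Tool frame: the origin (TCP) lies at the very end of the fingers, on their centre line; the grasp point (between the pads) lies 19 mm behind it; z points along the fingers, y is the line along which they close (so a half turn about z gives the same grasp; the last joint's range is limited). The gripper opens to 85 mm and grips with 20 to 120 N. Pads are 22 mm wide; open, the fingers measure 114 mm over their backs; the gripper's body (76 mm by 85 mm) begins 54 mm behind the grasp point. The pads swing forward as they close: fully open they stand 13 mm farther back than shut.
Start: joints at [-1.332, 0.181, 1.607, -0, 1.354, -0.206], TCP at [0.247, -0.519, 0.231] pointing down, gripper open.
Joint ranges: [-2.99, 2.99], [-0.89, 2.07], [0.3, 2.58], [-1.14, 4.28], [0, 2.63], [-3.12, 3.12]. Speed limits (rad/s): [2.57, 2.57, 3.01, 3.14, 3.14, 3.14].

INTERFACE

Orientations are given as a unit quaternion [w, x, y, z].
In Python, from bench import ctrl gives the robot as it stands.
- The arm moves only by the shell command python3 jog.py 'ROWS'. ROWS is a JSON list of rows, 1 to 10 of them, each of 7 numbers: dx, dy, dz in m, then a rotation vector rx, ry, rz in rad, then the opening from 0.0 (shut) to 1.0 (fully open); each row is the pose to reach, as a shift and turn from the pose commanded when the command began, along the tool's axes at that moment; what a row does not reach only later rows make up. A row lasts 1/8 s, in which the tool goes at most 0.0625 m and 0.188 rad, less where a joint would pass 70% of its speed; a pose out of reach is approached as far as the arm can. The fingers move at their own pace and stop on an object; the grip force is fixed at half the most. Time passes only in rows, so rows that do not move let the fingers close. It prints the time, the measured TCP pose, the force, the opening and the grip force at its end.
- ctrl.get_obs(): the state, without advancing time (a new reading comes with each control period).
- ctrl.camera(name): name is "scene" or "top" or "wrist"; returns the picture (384x512x3 uint8, blue, green, red); there is no depth.
- ctrl.camera_params(name): a dict with "fovy" (degrees; the focal length in pixels is half the picture's height over the tangent of half this angle, whatever the lens; pixels are square), "cx", "cy" (the principal point, pixels), "view" (4x4, takes a point from world to camera coordinates). Camera axes: x right, y up, looking along -z (the intrinsics and any distortion apply to the point x, -y, -z); pixel columns grow to the right and rows downward; lengths in m; the calibration is good to about 2 mm. The wrist camera is an equidistant fisheye: a pixel r from the principal point sees the ray r / f radians off the axis. A picture is of the moment at which its call begins: read the wrist's pose just before it. camera_params takes no time and is no camera call; for the wrist camera it gives the pose at the moment of the call.
- ctrl.hand_in(): hands the job in; it is judged then, once.
The state is a dict: "time_s": time; "q": joint angles; "dq": joint speeds; "joint_efforts": joint torques, N m; "eef_pos": TCP position; "eef_rot": TCP orientation; "wrist_force": force on the tool from outside, world axes, zero at the start; "torque": the same for the moment, N m; "opening": opening from 0.0 (shut) to 1.0 (fully open); "grasp_force": force on a finger pad.
Only numpy, scipy, OpenCV 4.12 (cv2) and the standard library are available. Lean on these libraries where they do the work, as an engineer would, in place of code of your own. Each camera call takes 0.05 s, during which the arm holds its last target. There are 200 camera calls.

TASK

The food processor is loaded with hazelnuts and its lid is on. Press its keys down one at a time, letting each come up again: first the round key to wake it, then the square key to lift the child lock, then the wide key beside the dial to choose running by hand; leave the tall narrow preset key alone. Then turn the sprung speed dial clockwise past the first and second clicks to the third, not on to the fourth, and finish while still holding it there against its spring, leaving the things around where they are.

Things in the scene. Friction and masses are not known exactly. Their poses are not given: they have to be found in the camera images.
- processor: Food processor, pale base 310 x 250 mm, 92 mm high at the back; heavy, does not move. Origin: centre of its underside, 18 mm above the hob on a wooden cover board. x points from its front (control panel, facing the robot) to its back, y to the left seen from the front, z up. Clear lidded bowl over the rear half: 170 mm wide, centre at x = +70 mm, feed tube up to 292 mm.
- panel (a point): Middle of the black control panel (112 mm up the slope x 228 mm), the processor's front slope, tilted 15 degrees down to the front; x up the slope, y left, z out of the panel. One row across its middle, from the left: round key at y = +90 mm, tall narrow key +56, square key +22, wide key -14, dial's axis -72.
- power_key_top (a point): Centre of the top of the round power key (22 mm across), leftmost in the row. z axis = panel normal, out of the panel. All keys are plain grey and stand 7.5 mm proud of the panel.
- preset_key_top (a point): Centre of the top of the tall narrow preset key (27 mm up the slope, 12 mm wide), second from left; not to be pressed. Axes as above.
- lock_key_top (a point): Centre of the top of the square child-lock key (18 x 18 mm), third from left. Axes as above.
- manual_key_top (a point): Centre of the top of the wide manual key (26 mm along the row, 12 mm up the slope), fourth from left, next to the dial. Axes as above.
- power_key (a joint): Travel of the round key along the panel normal, m: 0 up, 0.005 fully down. Spring return: 1 N to start, 4 N fully down. It counts as pressed beyond 0.003. The other keys are alike.
- preset_key (a joint): Travel of the tall narrow key, m.
- lock_key (a joint): Travel of the square key, m.
- manual_key (a joint): Travel of the wide key, m.
- speed_dial (a joint): Turn of the dial, rad, clockwise seen from above: 0 = off (start), clicks at 0.4 (first), 0.8 (second), 1.2 (third), 1.6 (fourth, end of travel); ridges between them at 0.2, 0.6, 1.0, 1.4. Return spring 0.04 N m at 0, 0.11 N m at the third; the clicks add or take up to 0.035 N m. Let go anywhere, it springs back to 0.
- dial_bar: The dial: a black grip bar across the round steel disc (53 mm wide, face 10.5 mm above the panel). Bar 48 mm long, 12 mm thick, its top 33.5 mm above the panel. Origin: dial's axis at the panel surface; x along the bar to its slimmer pointing end, z out of the panel. At off that end points 0.6 rad left of straight up the slope, at the third click 0.6 rad right.
- dial_grip (a point): Point on the dial's axis inside the bar, 22.5 mm above the panel, 11 mm below the bar's top; axes as the bar.
- teaspoon: Teaspoon, 130 x 26 x 11 mm, lying to the left of the processor. Bystander, origin under its centre.
- garlic: Garlic bulb, 60 mm, 58 mm high, to the left of the processor. Bystander, origin under its centre.
- lemon: Lemon, 78 x 55 mm, 56 mm high, to the left of the processor. Bystander, origin under its centre.
- tin: Tin, 75 mm wide and 58 mm high, to the right of the control panel. Bystander, origin under its centre.
- salt: Salt shaker, 44 mm wide and 90 mm high, to the right of the processor behind the tin. Bystander, origin under its centre.

How it is judged:
On the way, in this order (a step that is already met when the one before it is completed fails the run):
1. the round power key is pressed down (value of joint power_key above 0.003 m), for 0.04 s.
2. then, with the round key up again, the square lock key is pressed down (value of joint lock_key above 0.003 m and value of joint power_key below 0.001 m), for 0.04 s.
3. then, with the square key up again, the wide manual key is pressed down (value of joint manual_key above 0.003 m and value of joint lock_key below 0.001 m), for 0.04 s.
4. then, with all keys up, the fingers hold the dial at the third click (value of joint speed_dial between 1.07 and 1.33 rad and contact force between the fingers and dial_bar above 0.5 N and value of joint each of power_key, lock_key, manual_key below 0.001 m), for 0.5 s.
At the end, for the whole second after the job is handed in: The fingers still hold the dial's grip bar (contact over 0.5 N) and the dial stands still at the third click, 1.2 rad within 0.13 rad; all four keys are up (within 1 mm) (all of step 4 and velocity of joint speed_dial between -0.3 and 0.3 rad/s and value of joint preset_key below 0.001 m); the arm keeps its last pose, push and grip.
It fails at once if the tall narrow preset key is pressed (value of joint preset_key above 0.003 m).
It fails at once if two keys are down together (value of joint each of power_key, lock_key above 0.003 m or value of joint each of power_key, manual_key above 0.003 m or value of joint each of lock_key, manual_key above 0.003 m).
It fails at once if the dial is turned on to the fourth click (value of joint speed_dial above 1.45 rad).
It fails at once if a key is pressed while the dial is turned past the first click (value of joint speed_dial above 0.6 rad and value of joint any of power_key, lock_key, manual_key above 0.003 m).
It fails at once if the teaspoon, garlic, lemon, tin or salt shaker is shifted by more than 30 mm (distance of any of teaspoon, garlic, lemon, tin, salt from where it was at the start of the episode above 0.03 m).
It also fails if it takes over 54 s, if anything falls off the work surface, if the arm or the gripper's body presses on something with over 40 N, if the wrist force passes 120 N, or if a joint passes its speed limit or range.

## Working session

There is one attempt and no reset: what is moved stays moved. The work goes in short steps, Python scripts to look and compute and a shell command to move; the robot and the scene stay as the last step left them, time stands still between calls to the robot, and variables do not carry over. Pictures are saved under pics/ and viewed, at most 10 in all, crops included, and the job is handed in when it is done.

```bash
ls; mkdir -p pics; python3 - <<'E'
from bench import ctrl
import cv2,numpy as np
np.set_printoptions(precision=4,suppress=True)
a=ctrl.camera("scene");b=ctrl.camera("top")
cv2.imwrite("pics/scene0.png",a);cv2.imwrite("pics/top0.png",b)
for n in("scene","top","wrist"):
    p=ctrl.camera_params(n);print(n,p)
o=ctrl.get_obs();print({k:np.round(v,4) for k,v in o.items()})
E
```

```text
bench.py
jog.py
pics
scene {'fovy': 55.29625407671527, 'cx': 257.1580885340252, 'cy': 195.41113372341735, 'view': array([[-0.8943, -0.4474, -0.0016,  0.5301],
       [ 0.2741, -0.5507,  0.7884, -0.2117],
       [-0.3536,  0.7047,  0.6152, -0.7317],
       [ 0.    ,  0.    ,  0.    ,  1.    ]])}
top {'fovy': 56.033241678841016, 'cx': 262.03556931603794, 'cy': 193.7287966963991, 'view': array([[ 0.038 , -0.9993, -0.0028,  0.0061],
       [ 0.9757,  0.0365,  0.216 , -0.6065],
       [-0.2157, -0.0109,  0.9764, -0.8581],
       [ 0.    ,  0.    ,  0.    ,  1.    ]])}
wrist {'fovy': 65.70646984690485, 'cx': 255.32659357543008, 'cy': 192.93254343500658, 'view': array([[ 0.4308, -0.9025, -0.0018, -0.5748],
       [ 0.8633,  0.4126, -0.2908,  0.0388],
       [ 0.2631,  0.1237,  0.9568, -0.3788],
       [ 0.    ,  0.    ,  0.    ,  1.    ]])}
{'time_s': np.float64(0.1), 'q': array([-1.3323,  0.1815,  1.6079,  0.    ,  1.3538, -0.2063]), 'dq': array([-0.    , -0.0014, -0.0013,  0.0005, -0.001 , -0.    ]), 'joint_efforts': array([  0.0006, -44.5875, -35.2239,  -0.0001,   0.0041,  -0.    ]), 'eef_pos': array([ 0.2473, -0.5185,  0.2305]), 'eef_rot': array([-0.0008,  0.9754,  0.2206, -0.    ]), 'wrist_force': array([-0.3492, -0.2566, -0.1702]), 'torque': array([ 0.0052, -0.0357,  0.0418]), 'grasp_force': np.float64(0.0), 'opening': np.float64(1.0033)}
```

View pics/scene0.png

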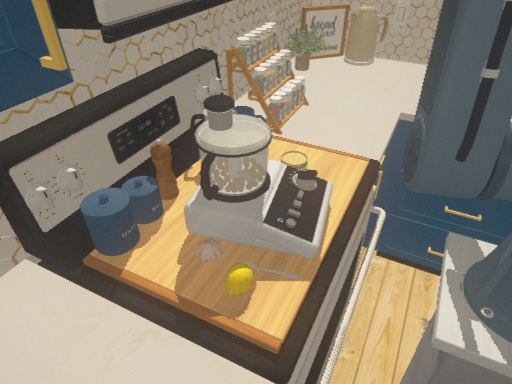

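View pics/top0.png

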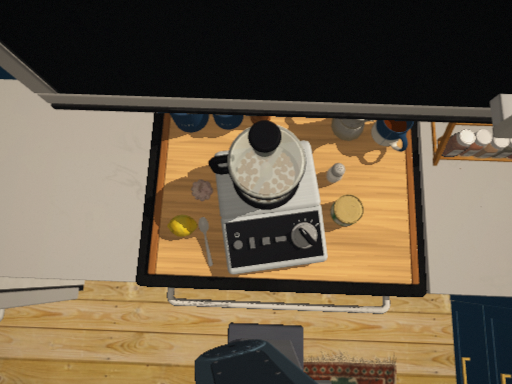

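The scene picture shows the processor on the board, with the panel's keys around (285-300, 185-225). In the top picture the keys lie at about (238,244), (253,242), (266,241) and (281,239), the dial is at (305,235), the tin at (347,209) and the spoon at (205,240). Next I measure by mask.

```bash
cat > h.py <<'E'
import numpy as np,cv2
from bench import ctrl
np.set_printoptions(precision=4,suppress=True)
def ray(p,uv,fish=False):
    f=192/np.tan(np.radians(p["fovy"])/2)
    d=(np.array(uv,float)-[p["cx"],p["cy"]])/f
    if fish:
        r=np.linalg.norm(d); v=np.array([d[0]/r*np.sin(r),-d[1]/r*np.sin(r),-np.cos(r)])
    else: v=np.array([d[0],-d[1],-1])
    V=p["view"];R=V[:3,:3]
    return -R.T@V[:3,3], R.T@v/np.linalg.norm(v)
def tri(rs):
    A=np.zeros((3,3));b=np.zeros(3)
    for o,d in rs:
        M=np.eye(3)-np.outer(d,d);A+=M;b+=M@o
    x=np.linalg.solve(A,b)
    return x,[np.linalg.norm((np.eye(3)-np.outer(d,d))@(x-o)) for o,d in rs]
def onz(r,z): return r[0]+r[1]*(z-r[0][2])/r[1][2]
def blobs(g,roi,th,amin,amax):
    x0,y0,x1,y1=roi; s=4
    c=cv2.resize(g[y0:y1,x0:x1],None,fx=s,fy=s,interpolation=cv2.INTER_CUBIC)
    n,l,st,ce=cv2.connectedComponentsWithStats((c>th).astype(np.uint8))
    return [(ce[i][0]/s+x0-.375,ce[i][1]/s+y0-.375,st[i][4]/s/s) for i in range(1,n) if amin<st[i][4]/s/s<amax]
E
python3 - <<'E'
from h import *
for n,roi in(("top",(222,205,328,272)),("scene",(255,160,340,255))):
    g=cv2.cvtColor(cv2.imread(f"pics/{n}0.png"),cv2.COLOR_BGR2GRAY)
    for b in blobs(g,roi,75,8,600): print(n,np.array(b))
a=cv2.imread("pics/scene0.png")[155:260,250:345];b=cv2.imread("pics/top0.png")[195:280,215:335]
a=cv2.resize(a,(400,442));b=cv2.resize(b,(400,283));b=cv2.copyMakeBorder(b,0,159,0,0,0)
cv2.imwrite("pics/c0.png",np.hstack([a,b]))
E
```

```text
top [303.5299 234.0227 407.125 ]
top [236.7856 234.5339  18.875 ]
top [280.3356 238.4088  46.75  ]
top [251.7635 242.2901  48.0625]
top [265.7254 240.4227  49.8125]
top [237.8104 244.3006  58.5625]
scene [293.6174 212.5093  88.75  ]
scene [279.6642 219.5124  28.3125]
scene [290.2743 222.5096  90.75  ]
```

View pics/c0.png

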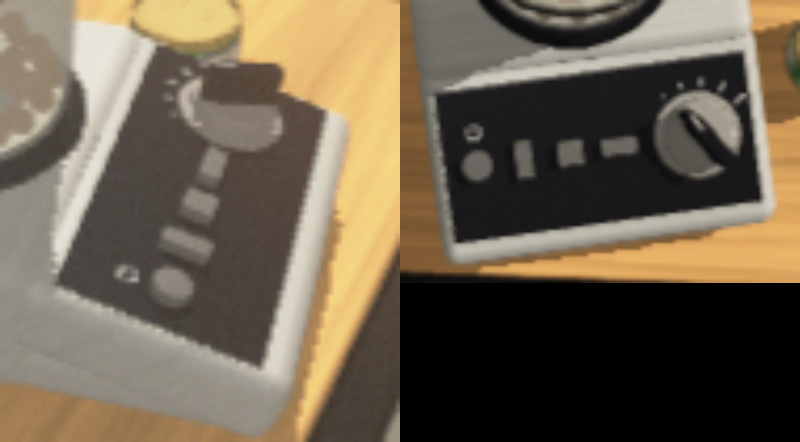

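The crop shows the row clearly in both views. In the scene image the keys are at about (291,223), (294,213), (298,203) and (301,194). I triangulate these, then take a wrist view.

```bash
python3 - <<'E'
from h import *
pt,ps=ctrl.camera_params("top"),ctrl.camera_params("scene")
g=cv2.cvtColor(cv2.imread("pics/scene0.png"),cv2.COLOR_BGR2GRAY)
for th in(85,95,105): print(th,[np.round(b,1) for b in blobs(g,(255,160,340,255),th,8,200)])
T=[(237.8,244.3),(251.8,242.3),(265.7,240.4),(280.3,238.4)]
S=[(290.5,222.2),(294,212),(297.5,202.5),(301,193.5)]
for t,s in zip(T,S):
    x,e=tri([ray(pt,t),ray(ps,s)]);print(x,e)
# panel corners in crop coordinates
for t,s in [((437,96),(57,284)),((457,242),(263,366)),((757,202),(328,110)),((747,52),(152,45))]:
    t=((t[0]-400)/3.333+215-.35,t[1]/3.333+195-.35);s=(s[0]/4.21+250-.4,s[1]/4.21+155-.4)
    x,e=tri([ray(pt,t),ray(ps,s)]);print(x,e)
o=ctrl.get_obs();print(o["eef_pos"],o["eef_rot"])
E
```

```text
85 [array([296.8, 203.2,  61.3]), array([293.7, 212.5,  75.5]), array([279.7, 219.5,  23.9]), array([290.4, 222.4,  79.2])]
95 [array([300.1, 193.8,  44.8]), array([297. , 203.1,  50.4]), array([293.9, 212.3,  60. ]), array([279.7, 219.6,  19.4]), array([290.5, 222.1,  64.8])]
105 [array([300.2, 193.4,  34.9]), array([297.1, 202.6,  38.4]), array([294.1, 211.9,  43.6]), array([279.8, 219.6,  15.2]), array([290.6, 221.8,  53.6])]
[0.4724 0.0823 0.0892] [np.float64(0.0008622250287262702), np.float64(0.0008622250287261482)]
[0.4783 0.0486 0.0899] [np.float64(0.0010550869335840768), np.float64(0.0010550869335839864)]
[0.4837 0.015  0.0907] [np.float64(0.0014102035770912381), np.float64(0.001410203577091314)]
[ 0.4894 -0.0203  0.0904] [np.float64(0.001923920384956356), np.float64(0.0019239203849562797)]
[0.5218 0.114  0.0952] [np.float64(0.00033859813060743504), np.float64(0.0003385981306075992)]
[0.4173 0.0957 0.0677] [np.float64(0.0013528500593983832), np.float64(0.0013528500593983366)]
[ 0.4548 -0.1236  0.0719] [np.float64(0.0009612606981576929), np.float64(0.0009612606981576993)]
[ 0.5646 -0.1121  0.0931] [np.float64(0.0010103831131905985), np.float64(0.0010103831131906679)]
[ 0.2473 -0.5185  0.2305] [-0.0008  0.9754  0.2206 -0.    ]
```

The triangulation is consistent: the residuals are 1-2 mm, the key pitch about 34 mm, and the panel measures 228 x 112 mm, tilted 15° with a yaw of about 0.165. Next I compute the move to a hover pose for the wrist view.

```bash
cat >> h.py <<'E'
from scipy.spatial.transform import Rotation as Ro
import json,os
P=json.load(open("panel.json")) if os.path.exists("panel.json") else dict(o=[0.4872,-0.0065,0.0825],yaw=0.165)
def panel():
    return np.array(P["o"]),Ro.from_euler("ZY",[P["yaw"],-np.radians(15)]).as_matrix()
def move(px,py,h,ang=0):
    "row reaching panel coords with tool x turned ang (ccw, panel z) from upslope"
    o,R=panel(); t=o+R@[px,py,h]
    Rt=R@Ro.from_euler("z",ang).as_matrix()@np.diag([1,-1,-1])
    ob=ctrl.get_obs();q=ob["eef_rot"];R0=Ro.from_quat([q[1],q[2],q[3],q[0]]).as_matrix()
    print("target",t,"row",R0.T@(t-ob["eef_pos"]),Ro.from_matrix(R0.T@Rt).as_rotvec())
E
python3 - <<'E'
from h import *
move(0,10e-3,0.17)
V=ctrl.camera_params("wrist")["view"];ob=ctrl.get_obs();q=ob["eef_rot"];R0=Ro.from_quat([q[1],q[2],q[3],q[0]]).as_matrix()
print("cam in tool",R0.T@(-V[:3,:3].T@V[:3,3]-ob["eef_pos"]))
E
```

```text
target [ 0.4422 -0.0039  0.2467] row [ 0.3974 -0.3808 -0.0155] [-0.0382  0.26    0.278 ]
cam in tool [ 0.0732  0.0007 -0.1423]
```

```bash
R='[0.37,-0.38,-0.015,-0.038,0.26,0.278,0]'; python3 jog.py '[[0.37,-0.38,-0.015,-0.038,0.26,0.278,0],[0.37,-0.38,-0.015,-0.038,0.26,0.278,0],[0.37,-0.38,-0.015,-0.038,0.26,0.278,0],[0.37,-0.38,-0.015,-0.038,0.26,0.278,0],[0.37,-0.38,-0.015,-0.038,0.26,0.278,0],[0.37,-0.38,-0.015,-0.038,0.26,0.278,0],[0.37,-0.38,-0.015,-0.038,0.26,0.278,0],[0.37,-0.38,-0.015,-0.038,0.26,0.278,0],[0.37,-0.38,-0.015,-0.038,0.26,0.278,0],[0.37,-0.38,-0.015,-0.038,0.26,0.278,0]]'
python3 jog.py '[[0,0,0,0,0,0,0],[0,0,0,0,0,0,0]]'
python3 - <<'E'
from h import *
p=ctrl.camera_params("wrist");a=ctrl.camera("wrist");cv2.imwrite("pics/w0.png",a)
np.save("w0.npy",p["view"])
ob=ctrl.get_obs();print(ob["eef_pos"],ob["eef_rot"],ob["wrist_force"],ob["time_s"])
E
```

```text
time_s: 1.35
eef_pos: [0.4178, -0.0146, 0.2461]
eef_rot: [-0.011, 0.988, 0.084, 0.13]
wrist_force: [0.6, 0.6, 0.4]
opening: -0.001
grasp_force: 0.0
time_s: 1.6
eef_pos: [0.4177, -0.018, 0.2461]
eef_rot: [-0.01, 0.988, 0.081, 0.13]
wrist_force: [0.2, 0.5, -0.1]
opening: 0.002
grasp_force: 0.0
[ 0.4178 -0.0181  0.2462] [-0.0099  0.9882  0.0806  0.1301] [ 0.2858 -0.2933 -0.5489] 1.65
```

View pics/w0.png

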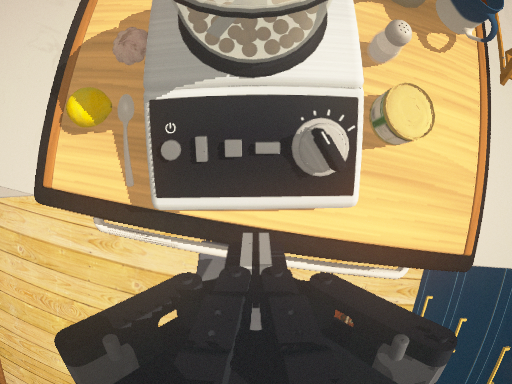

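The wrist view shows the round key at (171,150), the tall key at (201,149), the square key at (233,148), the wide key at (268,148) and the dial at (320,148). The camera is clear of the bowl. I'll refine using all three views.

```bash
python3 - <<'E'
from h import *
pt,ps,pw=[ctrl.camera_params(n) for n in("top","scene","wrist")];pw["view"]=np.load("w0.npy")
a=cv2.imread("pics/w0.png");g=cv2.cvtColor(a,cv2.COLOR_BGR2GRAY)
for th in(80,100): 
    B=sorted(blobs(g,(156,132,290,165),th,60,600));print(th,[np.round(b,1) for b in B])
W=[b[:2] for b in B if b[2]>60]
T=[(237.8,244.3),(251.8,242.3),(265.7,240.4),(280.3,238.4)]
S=[(290.6,222.0),(294.1,212.1),(297.1,202.6),(300.2,193.5)]
K=[]
for t,s,w in zip(T,S,W):
    x,e=tri([ray(pt,t),ray(ps,s),ray(pw,w,1)]);y,_=tri([ray(pt,t),ray(pw,w,1)]);z,_=tri([ray(ps,s),ray(pw,w,1)]);K.append(x);print(x,np.array(e),"t+w",y,"s+w",z)
K=np.array(K);ys=np.array([.09,.056,.022,-.014])
d=[np.polyfit(ys,K[:,i],1) for i in range(3)]
yv=np.array([c[0] for c in d]);c0=np.array([c[1] for c in d])
yaw=np.arctan2(-yv[0],yv[1]);print("scale",np.linalg.norm(yv),"yaw",yaw,"slope z",yv[2],"c0",c0)
n=Ro.from_euler("ZY",[yaw,-np.radians(15)]).as_matrix()[:,2]
o=c0-.0075*n;print("panel o",o);json.dump(dict(o=list(o),yaw=float(yaw)),open("panel.json","w"))
E
python3 - <<'E'
from h import *
o,R=panel();pw=ctrl.camera_params("wrist");pw["view"]=np.load("w0.npy")
a=cv2.imread("pics/w0.png")
f=192/np.tan(np.radians(pw["fovy"])/2)
for px,py,h in[(0,.09,.0075),(0,.056,.0075),(0,.022,.0075),(0,-.014,.0075),(0,-.072,.0335),(.056,.114,0),(-.056,.114,0),(-.056,-.114,0),(.056,-.114,0),*[(np.cos(t)*.0265,-.072+np.sin(t)*.0265,.0105) for t in np.arange(0,6.3,.52)],*[(s*.024*np.cos(.6),-.072+s*.024*np.sin(.6),.0335) for s in(-1,1)]]:
    c=pw["view"]@np.append(o+R@[px,py,h],1);d=np.array([c[0],-c[1]]);r=np.linalg.norm(d)
    uv=d/r*np.arctan2(r,-c[2])*f+[pw["cx"],pw["cy"]]
    cv2.circle(a,tuple(np.int32(np.round((uv+.5)*8-4))),8,(0,0,255),-1,shift=3)
cv2.imwrite("pics/w0o.png",cv2.resize(a[80:220,135:375],(780,455),interpolation=cv2.INTER_CUBIC))
move(0,.09,.030)
E
```

```text
80 [array([170.5, 149.6, 334.8]), array([201.2, 148.4, 314.5]), array([233. , 147.7, 306.4]), array([267.4, 147.4, 302.5])]
100 [array([170.5, 149.6, 314.4]), array([201.2, 148.5, 291.6]), array([233. , 147.8, 287.8]), array([267.4, 147.5, 278.1])]
[0.4723 0.0826 0.0902] [0.0009 0.001  0.0004] t+w [0.4727 0.0823 0.0925] s+w [0.4718 0.0828 0.0904]
[0.4782 0.0489 0.0901] [0.0011 0.0014 0.0004] t+w [0.4787 0.0488 0.0927] s+w [0.4776 0.0491 0.0903]
[0.4842 0.0154 0.0905] [0.0009 0.0011 0.0003] t+w [0.4845 0.0155 0.0923] s+w [0.4837 0.0155 0.0907]
[ 0.4904 -0.0201  0.09  ] [0.0009 0.0011 0.0001] t+w [ 0.4933 -0.0207  0.0683] s+w [ 0.49   -0.0203  0.09  ]
scale 1.0029759304157257 yaw 0.17446961371839254 slope z 0.0009560809675292753 c0 [ 0.488  -0.0063  0.0902]
panel o [ 0.4899 -0.006   0.0829]
target [0.4666 0.0813 0.1119] row [ 0.0274 -0.0903  0.1462] [ 0.0044  0.0002 -0.0111]
```

View pics/w0o.png

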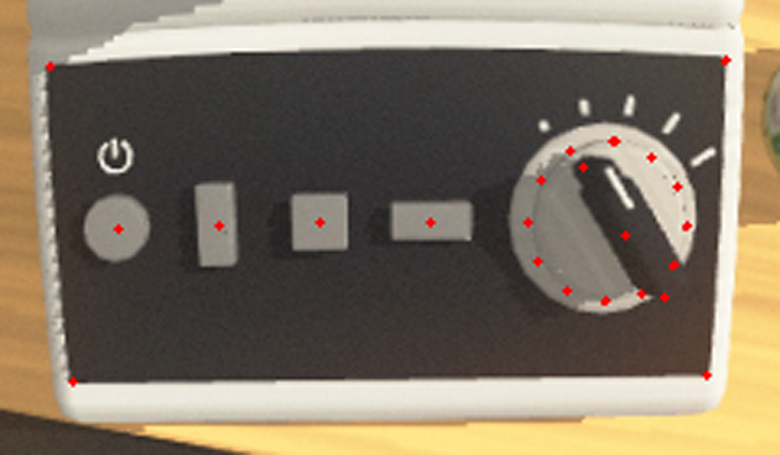

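The overlay matches: the dots sit on the key centres and panel corners. Now the first key, starting above the round key.

```bash
python3 jog.py '[[0.027,-0.090,0.146,0.004,0,-0.011,0],[0.027,-0.090,0.146,0.004,0,-0.011,0],[0.027,-0.090,0.146,0.004,0,-0.011,0],[0.027,-0.090,0.146,0.004,0,-0.011,0],[0.027,-0.090,0.146,0.004,0,-0.011,0],[0.027,-0.090,0.146,0.004,0,-0.011,0]]'
python3 - <<'E'
from h import *
move(0,.09,.0035)
E
```

```text
time_s: 2.4
eef_pos: [0.4675, 0.081, 0.114]
eef_rot: [-0.011, 0.987, 0.087, 0.132]
wrist_force: [0.6, 0.4, 0.8]
opening: -0.001
grasp_force: 0.0
target [0.4734 0.0825 0.0863] row [-0.0014 -0.0005  0.0283] [ 0.0014 -0.0034  0.0008]
```

```bash
python3 jog.py '[[-0.001,0,0.018,0,0,0,0],[-0.001,0,0.022,0,0,0,0],[-0.001,0,0.024,0,0,0,0],[-0.001,0,0.024,0,0,0,0]]'
python3 - <<'E'
from h import *
move(0,.09,.0035);print(ctrl.get_obs()["wrist_force"])
E
```

```text
time_s: 2.9
eef_pos: [0.4722, 0.0823, 0.09]
eef_rot: [-0.011, 0.987, 0.087, 0.131]
wrist_force: [-4.5, -4.5, 5.9]
opening: 0.003
grasp_force: 3.3
target [0.4734 0.0825 0.0863] row [0.0002 0.     0.0039] [ 0.0013 -0.0016  0.0024]
[-4.4706 -4.5319  5.9327]
```

```bash
python3 jog.py '[[0,0,0,0,0,0,0],[0,0,0,0,0,0,0]]'; python3 jog.py '[[0,0,0.002,0,0,0,0],[0,0,0.002,0,0,0,0]]'
python3 - <<'E'
from h import *
move(0,.09,.0035);cv2.imwrite("pics/w1.png",cv2.resize(ctrl.camera("wrist")[70:270,80:400],(800,500)))
E
```

```text
time_s: 3.15
eef_pos: [0.4721, 0.0823, 0.09]
eef_rot: [-0.011, 0.987, 0.088, 0.131]
wrist_force: [-3.3, -4.7, 5.5]
opening: 0.001
grasp_force: 3.3
time_s: 3.4
eef_pos: [0.4724, 0.0824, 0.0894]
eef_rot: [-0.01, 0.987, 0.088, 0.13]
wrist_force: [-18.7, -6.5, 29.4]
opening: 0.002
grasp_force: 16.8
target [0.4734 0.0825 0.0863] row [0.0002 0.0001 0.0032] [ 0.0014 -0.0006  0.0037]
```

View pics/w1.png

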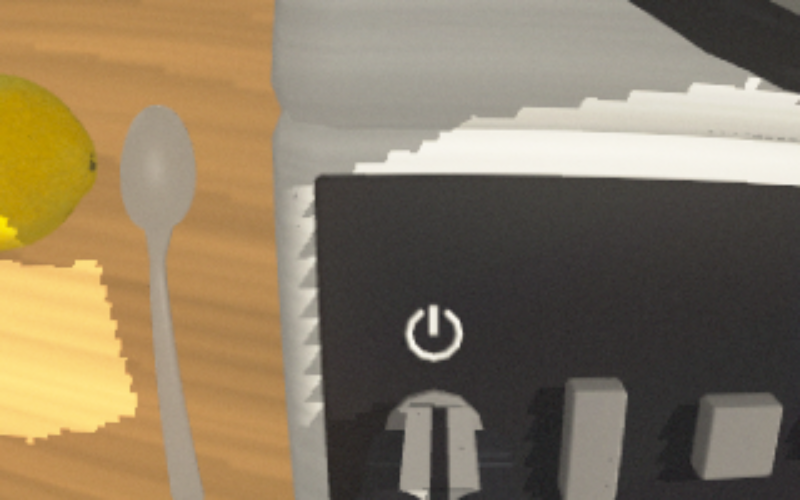

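The fingers sit on the round key. Its shadow is short, so it looks fully down, about 4.5 mm earlier than I predicted. I'll check this by the spring force while rising.

```bash
for i in 1; do python3 jog.py '[[0,0,-0.003,0,0,0,0],[0,0,-0.003,0,0,0,0]]'; python3 jog.py '[[0,0,-0.0015,0,0,0,0],[0,0,-0.0015,0,0,0,0]]';python3 jog.py '[[0,0,-0.0015,0,0,0,0],[0,0,-0.0015,0,0,0,0]]';python3 jog.py '[[0,0,-0.003,0,0,0,0],[0,0,-0.003,0,0,0,0]]'; done
```

```text
time_s: 3.7
eef_pos: [0.472, 0.0827, 0.091]
eef_rot: [-0.011, 0.987, 0.087, 0.131]
wrist_force: [0.0, -2.7, 3.5]
opening: -0.001
grasp_force: 1.7
time_s: 3.95
eef_pos: [0.4714, 0.083, 0.0916]
eef_rot: [-0.011, 0.987, 0.087, 0.131]
wrist_force: [0.5, -1.1, 3.5]
opening: -0.002
grasp_force: 1.5
time_s: 4.2
eef_pos: [0.4703, 0.0831, 0.0926]
eef_rot: [-0.011, 0.988, 0.088, 0.13]
wrist_force: [-0.3, -0.5, 2.9]
opening: 0.001
grasp_force: 1.1
time_s: 4.45
eef_pos: [0.4687, 0.0831, 0.095]
eef_rot: [-0.012, 0.988, 0.088, 0.129]
wrist_force: [-0.3, 0.6, -0.2]
opening: -0.004
grasp_force: 0.0
```

The readings follow the spring curve (3.5 N, then 2.9 N, then 0), so the key was pressed and has been released. The panel's working height is about 4.5 mm higher, so I correct the model and go to the lock key.

```bash
python3 - <<'E'
from h import *
o,R=panel();json.dump(dict(o=list(o+.0045*R[:,2]),yaw=P["yaw"]),open("panel.json","w"))
E
python3 - <<'E'
from h import *
move(0,.09,.020); move(0,.022,.020)
E
```

```text
target [0.468  0.0815 0.1066] row [ 0.002   0.0014 -0.0115] [-0.0008  0.0015  0.0023]
target [0.4798 0.0146 0.1066] row [ 0.0019  0.0694 -0.0115] [-0.0008  0.0015  0.0023]
```

```bash
python3 jog.py '[[0.002,0.001,-0.012,0,0,0,0],[0.002,0.035,-0.012,0,0,0,0],[0.002,0.069,-0.012,0,0,0,0],[0.002,0.069,-0.012,0,0,0,0],[0.002,0.069,-0.012,0,0,0,0]]'
python3 - <<'E'
from h import *
move(0,.022,.003)
E
```

```text
time_s: 5.08
eef_pos: [0.4802, 0.0149, 0.1077]
eef_rot: [-0.012, 0.988, 0.087, 0.13]
wrist_force: [-0.4, -0.4, 0.3]
opening: 0.005
grasp_force: 0.0
target [0.4842 0.0153 0.0902] row [-0.0007  0.0003  0.018 ] [-0.0005  0.0003  0.0015]
```

```bash
python3 jog.py '[[0,0,0.010,0,0,0,0],[0,0,0.016,0,0,0,0],[0,0,0.018,0,0,0,0],[0,0,0.018,0,0,0,0]]'
python3 - <<'E'
from h import *
move(0,.022,.003)
E
```

```text
time_s: 5.58
eef_pos: [0.4847, 0.0163, 0.0902]
eef_rot: [-0.012, 0.988, 0.088, 0.129]
wrist_force: [-4.8, 0.7, 7.8]
opening: 0.0
grasp_force: 4.5
target [0.4842 0.0153 0.0902] row [-0.0007  0.0008 -0.0002] [-0.0015  0.0012  0.0031]
```

The force is about 9 N, so the lock key is fully down. Next: up, then over to the wide key.

```bash
python3 jog.py '[[0,0,-0.010,0,0,0,0],[0,0,-0.017,0,0,0,0],[0,0,-0.017,0,0,0,0],[0,0.035,-0.017,0,0,0,0],[0,0.035,-0.017,0,0,0,0],[0,0.035,-0.017,0,0,0,0]]'
python3 - <<'E'
from h import *
move(0,-.014,.003)
E
```

```text
time_s: 6.32
eef_pos: [0.4865, -0.0195, 0.1063]
eef_rot: [-0.012, 0.988, 0.087, 0.13]
wrist_force: [-0.3, 0.4, -0.6]
opening: 0.003
grasp_force: 0.0
target [ 0.4904 -0.0201  0.0902] row [-0.0005  0.0013  0.0165] [-0.0007  0.0007  0.0013]
```

```bash
python3 jog.py '[[0,0.001,0.010,0,0,0,0],[0,0.001,0.015,0,0,0,0],[0,0.001,0.017,0,0,0,0],[0,0.001,0.017,0,0,0,0]]'
python3 - <<'E'
from h import *
move(0,-.014,.003)
E
```

```text
time_s: 6.82
eef_pos: [0.4911, -0.0195, 0.0902]
eef_rot: [-0.012, 0.988, 0.088, 0.129]
wrist_force: [-4.1, 0.4, 7.2]
opening: -0.001
grasp_force: 4.0
target [ 0.4904 -0.0201  0.0902] row [-0.0008  0.0005 -0.0002] [-0.0011  0.001   0.0029]
```

The wide key is pressed too, at about 8 N. Now I lift clear, go over the dial and open to half.

```bash
python3 jog.py '[[0,0,-0.030,0,0,0,0],[0,0,-0.062,0,0,0,0],[0,0,-0.062,0,0,0,0.5],[0,0,-0.062,0,0,0,0.5]]'
python3 - <<'E'
from h import *
move(0,-.072,.060,.6)
E
```

```text
time_s: 7.32
eef_pos: [0.4753, -0.0224, 0.1494]
eef_rot: [-0.012, 0.988, 0.088, 0.13]
wrist_force: [-0.2, -0.4, -0.5]
opening: 0.423
grasp_force: 0.0
target [ 0.4859 -0.0798  0.1452] row [-0.0007  0.0584  0.0041] [-0.0009  0.0004 -0.5978]
```

```bash
python3 jog.py '[[-0.001,0.058,0.004,0,0,-0.6,0.5],[-0.001,0.058,0.004,0,0,-0.6,0.5],[-0.001,0.058,0.004,0,0,-0.6,0.5],[-0.001,0.058,0.004,0,0,-0.6,0.5],[-0.001,0.058,0.004,0,0,-0.6,0.5]]'
python3 - <<'E'
from h import *
move(0,-.072,.0135,.6)
cv2.imwrite("pics/w2.png",cv2.resize(ctrl.camera("wrist")[90:290,100:420],(800,500)))
E
```

```text
time_s: 7.95
eef_pos: [0.4852, -0.0793, 0.1444]
eef_rot: [0.026, 0.918, 0.375, 0.127]
wrist_force: [0.2, 0.3, -1.1]
opening: 0.497
grasp_force: 0.0
target [ 0.4978 -0.0777  0.1003] row [0.0004 0.0011 0.0459] [-0.0028  0.0006  0.0011]
```

View pics/w2.png

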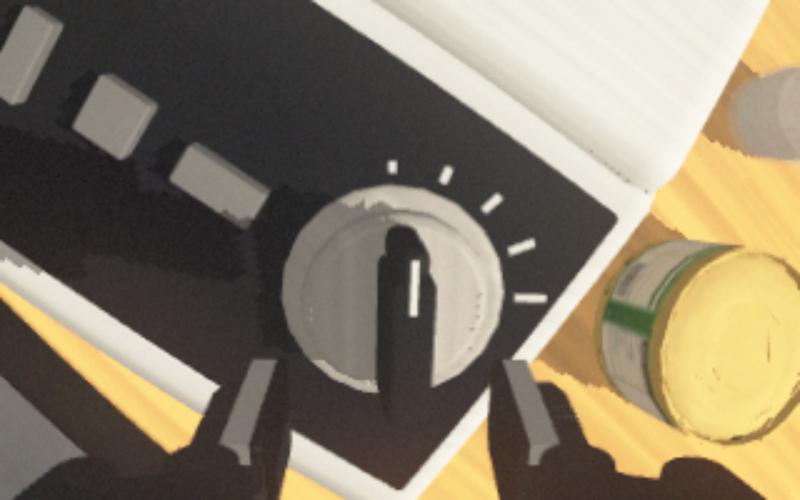

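The open fingers straddle the bar, which is parallel to them. The bar is centred near column 407 against a finger midpoint of 389, so I shift about 3 mm in +y and descend.

```bash
python3 jog.py '[[0,0.003,0.01,0,0,0,0.5],[0,0.003,0.03,0,0,0,0.5],[0,0.003,0.042,0,0,0,0.5],[0,0.003,0.045,0,0,0,0.5],[0,0.003,0.045,0,0,0,0.5]]'
python3 jog.py '[[0,0,0,0,0,0,0.2],[0,0,0,0,0,0,0.2],[0,0,0,0,0,0,0.2]]'
python3 - <<'E'
from h import *
move(0,-.072,.0135,.6)
cv2.imwrite("pics/w3.png",cv2.resize(ctrl.camera("wrist")[140:300,130:386],(800,500)))
E
```

```text
time_s: 8.62
eef_pos: [0.4994, -0.0798, 0.1028]
eef_rot: [0.027, 0.918, 0.375, 0.128]
wrist_force: [0.1, -0.2, 0.1]
opening: 0.503
grasp_force: 0.0
time_s: 9.0
eef_pos: [0.4996, -0.08, 0.1034]
eef_rot: [0.028, 0.918, 0.375, 0.128]
wrist_force: [0.0, -0.2, -0.4]
opening: 0.204
grasp_force: 0.0
target [ 0.4978 -0.0777  0.1003] row [-0.0003 -0.0033  0.0026] [ 0.0006 -0.0004  0.0023]
```

View pics/w3.png

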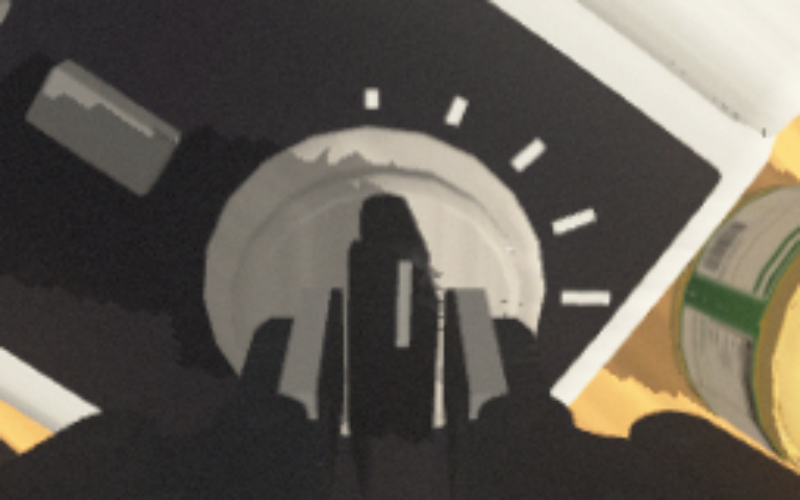

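The bar is centred between the fingers with gaps of about 2 mm each side. Closing.

```bash
python3 jog.py '[[0,0,0.001,0,0,0,0.2],[0,0,0.001,0,0,0,0],[0,0,0.001,0,0,0,0],[0,0,0.001,0,0,0,0],[0,0,0.001,0,0,0,0]]'
```

```text
time_s: 9.68
eef_pos: [0.4996, -0.0798, 0.1022]
eef_rot: [0.027, 0.918, 0.375, 0.128]
wrist_force: [-2.1, -0.5, 5.6]
opening: 0.137
grasp_force: 58.1
```

The grip is firm at 58 N with low side force. I turn about tool z in stages.

```bash
python3 jog.py '[[0,0,0,0,0,0.15,0],[0,0,0,0,0,0.3,0],[0,0,0,0,0,0.45,0],[0,0,0,0,0,0.6,0],[0,0,0,0,0,0.6,0]]'
python3 - <<'E'
from h import *
move(0,-.072,.0135,0);o=ctrl.get_obs();print(o["torque"])
E
```

```text
time_s: 10.3
eef_pos: [0.5002, -0.0793, 0.1024]
eef_rot: [-0.012, 0.987, 0.088, 0.131]
wrist_force: [1.7, 4.1, 4.8]
opening: 0.139
grasp_force: 58.4
target [ 0.4978 -0.0777  0.1003] row [-0.0026 -0.002   0.0015] [-0.001  -0.0013  0.0034]
[ 1.3591 -0.0329  0.4328]
```

```bash
python3 jog.py '[[0,0,0,0,0,0.15,0],[0,0,0,0,0,0.3,0],[0,0,0,0,0,0.4,0],[0,0,0,0,0,0.5,0],[0,0,0,0,0,0.56,0],[0,0,0,0,0,0.6,0],[0,0,0,0,0,0.6,0],[0,0,0,0,0,0.6,0],[0,0,0,0,0,0.6,0]]'
python3 - <<'E'
from h import *
move(0,-.072,.0135,-.6);o=ctrl.get_obs();print(o["torque"])
cv2.imwrite("pics/w4.png",cv2.resize(ctrl.camera("wrist")[140:300,130:386],(800,500)))
E
```

```text
time_s: 11.42
eef_pos: [0.5004, -0.0797, 0.1025]
eef_rot: [-0.049, 0.97, -0.207, 0.122]
wrist_force: [4.2, 4.0, 3.6]
opening: 0.127
grasp_force: 58.5
target [ 0.4978 -0.0777  0.1003] row [-0.0036 -0.0004  0.0015] [-0.0012 -0.0014  0.0051]
[ 1.5103 -0.595   0.3823]
```

View pics/w4.png

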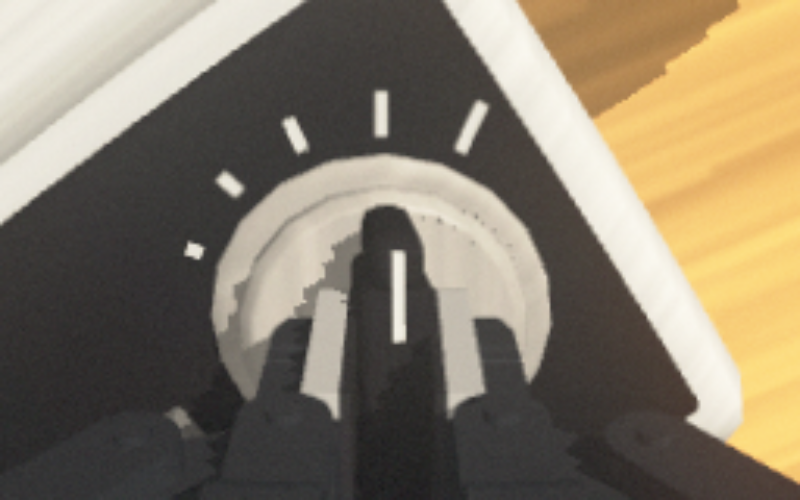

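The bar points straight at the third tick (381,115), with the fingers closed on it at 58 N. I hold a little longer, then hand in.

```bash
python3 jog.py '[[0,0,0,0,0,0,0],[0,0,0,0,0,0,0],[0,0,0,0,0,0,0],[0,0,0,0,0,0,0],[0,0,0,0,0,0,0],[0,0,0,0,0,0,0]]' && python3 -c "
from bench import ctrl
print(ctrl.hand_in())"
```

```text
time_s: 12.22
eef_pos: [0.5004, -0.0796, 0.1025]
eef_rot: [-0.049, 0.969, -0.207, 0.122]
wrist_force: [4.3, 4.6, 4.2]
opening: 0.124
grasp_force: 58.5
the job is handed in; nothing more can be done
None
```

I pressed the round, square and wide keys in that order and let each come up, without pressing the preset key; I then turned the dial to the third click and handed in at 12.2 s still gripping it at about 58 N, though the hand-in gave no verdict.

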